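Slide the vial tray through the code reader

TASK

Slide the white tray of purple-capped vials along the bench, narrow end first, through the gap between the two grey pillars of the code reader, and on until that end rests flush against the aluminium stop bar behind them. Only push it with the fingers: keep it flat on the bench, never grip, lift or tip it, and leave the loose vials and everything else where they stand. Finish with the hand clear of everything.

Things in the scene. Friction and masses are not known exactly. Their poses are not given: they have to be found in the camera images.
- tray: white tray packed with 20 purple-capped vials (acts as one solid block); 80 mm along its x, 100 mm along its y, 40 mm tall, upright walls, about 0.3 kg, loose; origin at the centre of its underside. Its narrow ends are at y = +50 and -50 mm. It starts before the gap (gate's -y side), 40 to 80 mm off the lane's centre line to the gate's -x side, askew by up to 20 degrees
- gate: code reader fixed to the bench: two grey pillars; origin on the bench midway between them. The way through runs along its +y; its +x points across, away from the robot. Each pillar spans 43.5 to 93.5 mm to either side in x, -20 to +20 mm in y, 45 mm tall, edges rounded by 6 mm: the gap is 87 mm wide, open above. The thin grey film on the bench is no step
- stop (a point): middle of the stop bar's face, at bench level, 145 mm behind the gate's origin along its +y; the aluminium bar is 100 mm across (along the gate's x), 22 mm tall, fixed and square to the way through. The tray is home with its end flat on this face, its origin then at x = 0, y = +95 mm in the gate's frame
- vial_a: single loose glass vial with purple cap, 24 mm diameter, 45 mm tall, standing upright (on the gate's +x side, beside where the tray ends up); bystander, leave alone; origin at the centre of its underside
- vial_b: single loose glass vial with purple cap, 24 mm diameter, 45 mm tall, standing upright (on the gate's -x side, beside where the tray ends up); bystander, leave alone; origin at the centre of its underside
- vial_c: single loose glass vial with purple cap, 24 mm diameter, 45 mm tall, standing upright (on the gate's +x side, just before the pillar); bystander, leave alone; origin at the centre of its underside
- tweezers: orange plastic tweezers lying along their y, 18 x 140 x 10 mm; beyond the lane on the gate's +x side; bystander; origin at the centre of the underside
- rack: orange vial rack, 90 x 150 x 32 mm with four vials up to 49 mm high; to the left of the stop bar; bystander; origin at the centre of its underside
- marker: white and blue marker pen lying along its y, 15 x 115 x 13 mm; bystander; origin at the underside, 50 mm from its white end
- spray: white closed bottle with blue cap, 60 mm diameter, 140 mm tall, standing beyond the stop bar, to the left; bystander; origin at the centre of its underside
Not all that is in view belongs to the job. Of the things that look like the tray, the middle-sized one is meant.

How it is judged:
By the outcome, as a careful person would: the job done as asked, in the order asked, and still so for the second after the job is handed in, with the robot touching nothing.
It also fails if it takes over 64 s, if anything falls off the work surface, if the arm or the gripper's body presses on something with over 40 N, if the wrist force passes 120 N, or if a joint passes its speed limit or range.

ROBOT

A 7-joint arm with a two-finger parallel gripper is mounted at the origin on the work surface. World frame = base frame: x ahead of the robot, y to its left, z up, the work surface at z = 0. Lengths are in m, angles in degrees, forces in N, time in s.
With the tool pointing down it reaches from about 0.425 to 0.875 m from the base axis. Payload 4.7 kg.
Tool frame: the origin (TCP) lies on the mounting face of the last link; the fingertips stand 182 mm ahead of it and the grasp point (between the pads) lies env.grip_depth ahead of it (env.grip_depth is the distance from the TCP to the grasp point, in m); x points along the fingers, y is the direction in which the jaws open and shut, and the axes are right-handed (so a half turn about x gives the same grasp; the last joint's range is limited). The gripper opens to 87 mm and grips with 3 to 60 N. Pads are 19 mm wide; open, the fingers measure 117 mm over their backs; the gripper's body (75 mm by 190 mm) begins 51 mm behind the grasp point.
Start: joints at [-70.01, 18.392, -4.016, 83.108, 1.295, 78.541, -3.26], TCP at [0.214, 0.614, 0.405] pointing down, gripper open.
Joint ranges: [-163.93, 163.93], [-17.29, 119.83], [-79.2, 71.16], [3.27, 140.29], [-89.18, 269.18], [5.43, 117.66], [-154.24, 154.24]. Speed limits (degrees/s): [147.25, 147.25, 180, 180, 180, 180, 180].

INTERFACE

Orientations are given as [roll, pitch, yaw] about the fixed x, y, z axes, in that order (R = Rz(yaw) Ry(pitch) Rx(roll)).
In Python, from cell import sensors, viewer, env gives the robot as it stands.
- The arm moves only by the tool carry_out, never from a script. Its argument "moves" is a list of rows, each a list of 4 numbers: the shift along the world's x, y, z in cm, then the turn about the world's z in rad. In form: [[tx, ty, tz, spin], ...]. A call has 1 to 12 rows; each row shifts and turns the pose as measured when the row begins; what a row does not reach is not made up. A row lasts 1/10 s, in which the tool goes at most 50 mm and 8.59 degrees, less where a joint would pass 70% of its speed; a pose out of reach is approached as far as the arm can. A call with a gripper value outside its range is refused whole. "hand" is the finger opening in cm, from 0 to 8.7, set as the call begins (left out, the last holds). The fingers move at their own pace and stop on an object; "force" is the grip in N (left out, the last holds). Time passes only in rows, so rows that do not move let the fingers close. It gives the time, the measured TCP pose, the force and the opening at its end, in the units of the state.
- sensors.get_obs(): the state, without advancing time (a new reading comes with each control period).
- viewer.read_camera(name): name is "scene" or "top" or "wrist"; returns the picture (400x640x3 uint8, red, green, blue); there is no depth.
- viewer.camera_model(name): a dict with "K" (3x3 intrinsics, pixels), "extrinsics" (4x4, takes a point from world to camera coordinates). Camera axes: x right, y down, z forward; pixel columns grow to the right and rows downward; lengths in m; the calibration is good to about 2 mm. A picture is of the moment at which its call begins: read the wrist's pose just before it. camera_model takes no time and is no camera call; for the wrist camera it gives the pose at the moment of the call.
- env.sign_off(): hands the job in, once; it reports no verdict.
The state is a dict: "time_s": time; "qpos": joint angles; "joint_velocities": joint speeds; "effort": joint torques, N m; "tool_pos": TCP position; "tool_rot": TCP orientation; "force": force on the tool from outside, world axes, zero at the start; "wrist_torque": the same for the moment, N m; "grip_width": finger opening in m.
Only numpy, scipy, OpenCV 4.12 (cv2) and the standard library are available. Lean on these libraries where they do the work, as an engineer would, in place of code of your own. Each camera call takes 0.05 s, during which the arm holds its last target. There are 200 camera calls.

## Working session

There is one attempt and no reset: what is moved stays moved. The work goes in short steps, Python scripts to look and compute and a tool call to move; the robot and the scene stay as the last step left them, time stands still between calls to the robot, and variables do not carry over. Pictures are saved under pics/ and viewed, about 8 in all and at most 12, crops included, and the job is handed in when it is done.

Besides the shell and the picture viewer there is one more tool, called after ">>>" as a command line: name --pt "numbers of a row" for each row, then --argument value for the rest. carry_out: Moves the arm, as the interface text tells. Its arguments: {"type":"object","properties":{"moves":{"type":"array"},"hand":{"type":"number"},"force":{"type":"number"}},"required":["moves"]}

```bash
mkdir -p pics; python3 - <<'E'
from cell import sensors, viewer, env
import cv2
for n in ("top","scene"):
    im=viewer.read_camera(n); cv2.imwrite(f"pics/{n}0.png",cv2.cvtColor(im,cv2.COLOR_RGB2BGR))
    m=viewer.camera_model(n); print(n,m["K"],m["extrinsics"])
print(sensors.get_obs(), env.grip_depth)
E
```

```text
top [[512.91780973   0.         319.82886204]
 [  0.         512.91780973 199.44350973]
 [  0.           0.           1.        ]] [[ 1.19731345e-03 -9.99997941e-01  1.63855464e-03  4.69752073e-02]
 [-9.93242801e-01 -1.37937466e-03 -1.16046695e-01  5.37073137e-01]
 [ 1.16048716e-01 -1.48853833e-03 -9.93242407e-01  1.37823474e+00]
 [ 0.00000000e+00  0.00000000e+00  0.00000000e+00  1.00000000e+00]]
scene [[500.66747648   0.         317.27994008]
 [  0.         500.66747648 194.2436605 ]
 [  0.           0.           1.        ]] [[ 6.36981647e-01  7.70878779e-01 -5.38176827e-04 -3.91570793e-01]
 [ 4.23320029e-01 -3.50375099e-01 -8.35486351e-01 -1.77335639e-01]
 [-6.44247262e-01  5.31961651e-01 -5.49510934e-01  1.49734517e+00]
 [ 0.00000000e+00  0.00000000e+00  0.00000000e+00  1.00000000e+00]]
{'time_s': 0.1, 'qpos': array([-70.01001768,  18.43294643,  -4.01511747,  83.16745765,
         1.29378466,  78.5402898 ,  -3.26199901]), 'joint_velocities': array([-0.07782292, -0.02918748,  0.01241382, -0.02783496,  0.02895784,
       -0.02516664, -0.04042507]), 'effort': array([-2.10900826e-04, -4.92575383e+01, -4.05522035e-01, -3.13397527e+01,
       -6.40920061e-02,  3.96713137e-02,  7.79858942e-05]), 'tool_pos': array([0.21354172, 0.61372725, 0.40379569]), 'tool_rot': array([ -87.37657259,   89.9043666 , -106.55960487]), 'force': array([-0.60075388, -0.06236789, -0.10461044]), 'wrist_torque': array([ 0.05542092, -0.01715221, -0.05080037]), 'grip_width': 0.08694170505762956} 0.1635
```

View pics/top0.png

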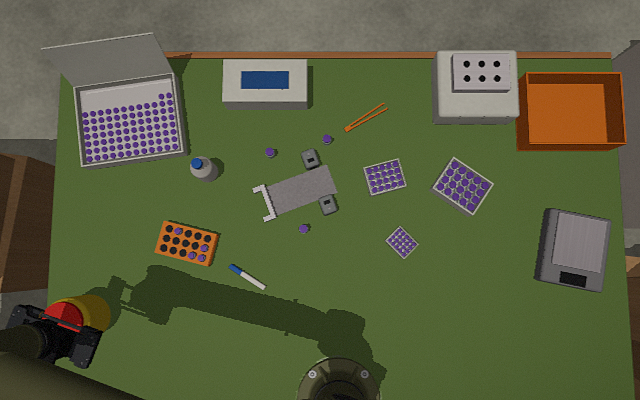

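View pics/scene0.png

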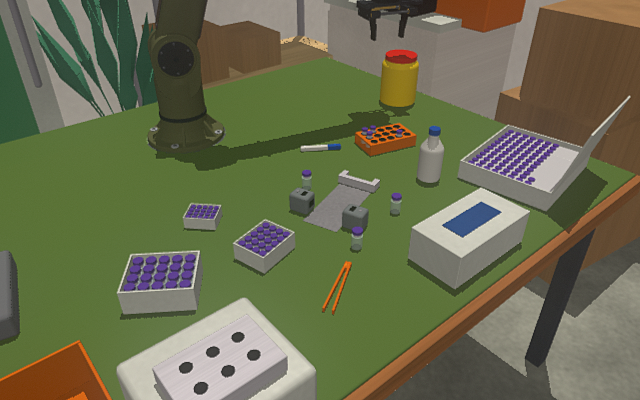

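The top view shows the middle-sized tray at about (385,177), the pillars at (311,159) and (328,204), the stop bar at (264,203), and vials at (270,152), (327,140) and (304,228). I'll enlarge that area to measure it.

```bash
python3 - <<'E'
import cv2
im=cv2.imread("pics/top0.png")[125:240,245:415]
cv2.imwrite("pics/crop1.png",cv2.resize(im,(765,518),interpolation=cv2.INTER_CUBIC))
E
```

```text
(no output)
```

View pics/crop1.png

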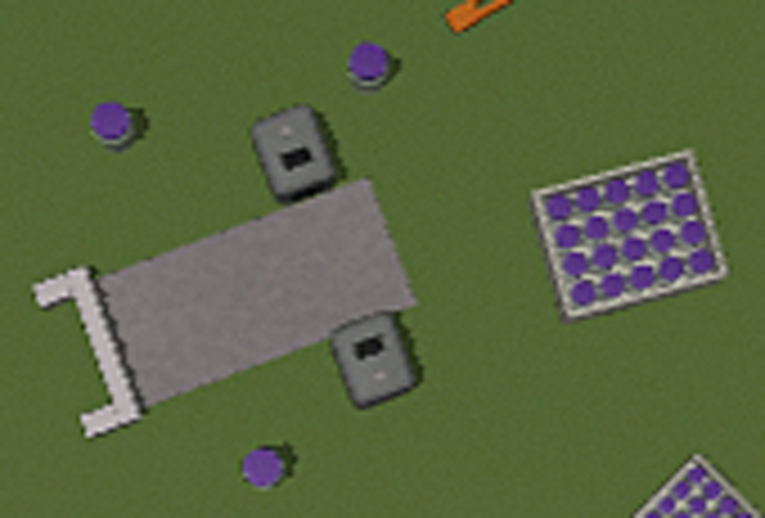

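```bash
cat > h.py <<'E'
import numpy as np
from scipy.optimize import least_squares
from scipy.spatial.transform import Rotation
def proj(m,P):
    c=np.c_[P,np.ones(len(P))]@np.asarray(m["extrinsics"])[:3].T; q=c@np.asarray(m["K"]).T; return q[:,:2]/q[:,2:]
def ray(m,uv,z):
    E=np.asarray(m["extrinsics"]);R,t=E[:3,:3],E[:3,3];C=-R.T@t
    d=np.c_[uv,np.ones(len(uv))]@np.linalg.inv(m["K"]).T@R
    return (C+d*((np.broadcast_to(z,len(uv))-C[2])/d[:,2])[:,None])[:,:2]
def rot(a): return np.array([[np.cos(a),-np.sin(a)],[np.sin(a),np.cos(a)]])
def fit(W,L):  # pose (x,y,deg) taking local L to world W
    r=least_squares(lambda p:((L@rot(p[2]).T+p[:2])-W).ravel(),[W[:,0].mean(),W[:,1].mean(),0])
    print("resid mm",np.round(r.fun.reshape(-1,2)*1e3,1).tolist()); return r.x
E
python3 - <<'E'
from h import *
from cell import viewer,sensors
m=viewer.camera_model("top")
f=lambda a:np.array([245,125])+(np.array(a)+.5)/4.5-.5
# tray rim corners in order TL,TR,BR,BL of picture; picture up=+x, left=+y
T=fit(ray(m,f([(532,193),(691,152),(727,272),(566,320)]),.04),np.array([(.04,.05),(.04,-.05),(-.04,-.05),(-.04,.05)]))
# gate: bar top front corners (z 22), pillar tops (outer 4 corners approx), film
W=ray(m,f([(88,268),(141,410),(280,148),(361,352)]),[.022,.022,.045,.045])
G=fit(W,np.array([(.05,.145),(-.05,.145),(.0685,0),(-.0685,0)]))
print("tray",T[:2],np.degrees(T[2]),"gate",G[:2],np.degrees(G[2]))
d=rot(G[2]).T@(T[:2]-G[:2]);print("tray in gate mm",d*1e3,np.degrees(T[2]-G[2]))
print("film",(ray(m,f([(372,180),(415,303),(105,278),(146,405)]),0)-G[:2])@rot(G[2])*1e3)
V=ray(m,f([(112,121),(370,61),(264,467)]),.045);print("vials",V,(V-G[:2])@rot(G[2])*1e3)
s=sensors.get_obs();print(Rotation.from_euler("xyz",s["tool_rot"],degrees=True).as_matrix().round(3))
E
```

```text
resid mm [[-0.0, -0.2], [0.9, 1.1], [-1.9, 0.5], [1.0, -1.5]]
resid mm [[1.4, 5.8], [-3.5, 2.1], [2.0, -3.1], [0.1, -4.8]]
tray [ 0.59932917 -0.12952034] 15.430638109578027 gate [0.58981046 0.0548334 ] 21.95368813066191
tray in gate mm [ -60.09346654 -174.54421959] -6.523050021083882
film [[ 36.0112627  -44.90475933]
 [-46.39415475 -40.64154226]
 [ 40.53392204 133.52815781]
 [-43.3387678  138.73062787]]
vials [[0.66797626 0.18627853]
 [0.7056725  0.02856518]
 [0.4565712  0.09233237]] [[ 121.63939836   92.6907285 ]
 [  97.63990128  -67.6792512 ]
 [-109.55833292   84.59221729]]
[[-0.     0.329  0.944]
 [-0.002  0.944 -0.329]
 [-1.    -0.002  0.   ]]
```

>>> carry_out --pt "3.5 -3.2 0 0.1" --pt "3.5 -3.2 0 0.1" --pt "3.5 -3.2 0 0.1" --pt "3.5 -3.2 0 0.1" --pt "3.5 -3.2 0 0.1" --pt "3.5 -3.2 0 0.1" --pt "3.5 -3.2 0 0" --pt "3.5 -3.2 0 0" --pt "0 -4.5 0 0" --pt "0 -4.5 0 0" --pt "0 -4.5 0 0" --pt "0 -4.5 0 0"

```text
time_s: 1.3
tool_pos: [0.4954, 0.1643, 0.3951]
tool_rot: [-149.4, 89.2, -131.8]
force: [1.1, -0.0, 0.3]
grip_width: 0.0873
```

>>> carry_out --pt "0 -4.5 0 0" --pt "0 -4.5 0 0" --pt "0 -4.5 0 0" --pt "0 0 0 0" --pt "0 0 0 0" --hand 6

```text
time_s: 1.8
tool_pos: [0.4933, 0.0153, 0.3939]
tool_rot: [-149.8, 89.1, -133.0]
force: [-0.3, 0.2, -0.9]
grip_width: 0.0615
```

```bash
python3 - <<'E'
from h import *
from cell import sensors, viewer, env
import cv2,pickle
m=viewer.camera_model("wrist")
im=viewer.read_camera("wrist"); cv2.imwrite("pics/w1.png",cv2.cvtColor(im,cv2.COLOR_RGB2BGR)); pickle.dump(m,open("w1.pkl","wb"))
s=sensors.get_obs();print(s["time_s"],s["tool_pos"],s["qpos"],s["force"]);R=Rotation.from_euler("xyz",s["tool_rot"],degrees=True).as_matrix();print(R.round(3))
E=m["extrinsics"];print(-E[:3,:3].T@E[:3,3],E[:3,:3].round(2))
E
```

```text
1.85 [0.49331894 0.01483157 0.39391957] [-23.64409409  -0.58256683  18.54968475 106.0226956    0.90038043
  75.23051208 101.45657293] [-0.04538604 -0.47948844 -0.22512004]
[[-0.011 -0.289  0.957]
 [-0.013  0.957  0.289]
 [-1.    -0.009 -0.014]]
[ 0.42437905 -0.00550126  0.37543469] [[-0.29  0.96 -0.01]
 [ 0.93  0.28  0.25]
 [ 0.24  0.06 -0.97]]
```

View pics/w1.png

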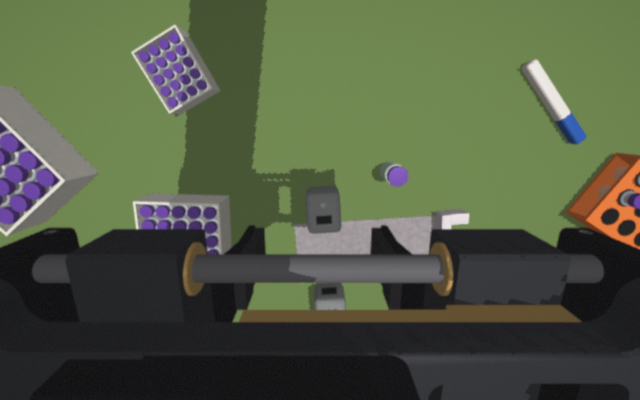

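The wrist view shows the lower pillar at (323,210), the bar end at (450,218) and the tray at (180,212), but the fingers hide the lower half. I'll move the hand out beyond them so it looks back over tray and gate.

>>> carry_out --pt "4 -0.7 0 0" --pt "4 -0.7 0 0" --pt "4 -0.7 0 0" --pt "4 -0.7 0 0" --pt "4 -0.7 0 0" --pt "4 -0.7 0 0" --pt "0 0 0 0" --pt "0 0 0 0"

```text
time_s: 2.65
tool_pos: [0.7425, -0.0115, 0.3838]
tool_rot: [179.2, 88.6, -162.6]
force: [0.1, -0.1, 0.7]
grip_width: 0.0601
```

```bash
python3 - <<'E'
from h import *
from cell import sensors, viewer, env
import cv2,pickle
m=viewer.camera_model("wrist")
im=viewer.read_camera("wrist"); cv2.imwrite("pics/w2.png",cv2.cvtColor(im,cv2.COLOR_RGB2BGR)); pickle.dump(m,open("w2.pkl","wb"))
s=sensors.get_obs();print(s["time_s"],s["tool_pos"],s["qpos"],s["force"])
c=cv2.imread("pics/w2.png")[:250,80:580];cv2.imwrite("pics/w2c.png",cv2.resize(c,(800,400),interpolation=cv2.INTER_CUBIC))
E
```

```text
2.7 [ 0.74205663 -0.0111073   0.38332427] [-14.78796146  31.8058335   21.32555962  69.04903706 -10.6805295
  82.40298421 113.4811267 ] [ 0.33656975  1.3873934  -0.32505404]
```

View pics/w2c.png

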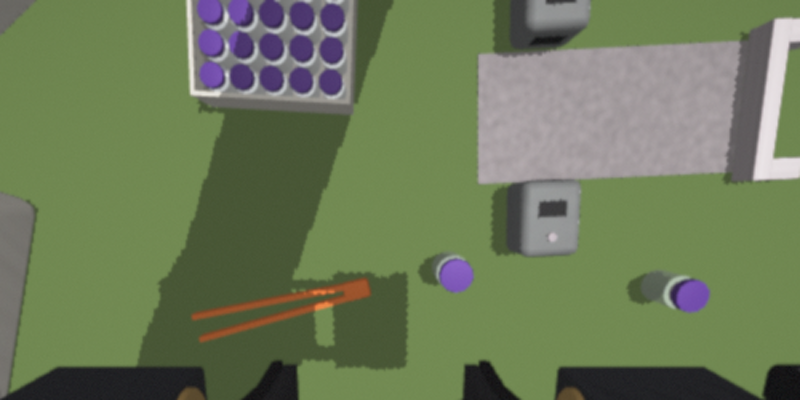

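Zoomed wrist view: the film corners are at (479,55), (480,183) and (742,42). The bar's top front edge runs (777,20) to (757,180), and the far pillar's top spans (522,183) to (579,254). The tray's far rim runs (190,97) to (353,102).

```bash
python3 - <<'E'
from h import *
import pickle
m=pickle.load(open("w2.pkl","rb"))
f=lambda a:np.array([80,0])+(np.array(a)+.5)/1.6-.5
n=np.nan;h=.0435
# (cx,cy,z, local x, local y)
D=np.array([(479,55,0,-h,n),(742,42,0,-h,n),(480,183,0,h,n),(725,174,0,h,n),
 (777,20,.022,-.05,.145),(757,180,.022,.05,.145),(728,180,0,n,.145),(742,42,0,n,.145),
 (522,218,.045,n,-.02),(580,218,.045,n,.02),(550,181,.045,h,n),(552,255,.045,.0935,n),(588,15,.045,n,.02),(558,29,.045,-h,n)],float)
W=ray(m,f(D[:,:2]),D[:,2]);
def res(p): 
    r=(W-p[:2])@rot(p[2])-D[:,3:]; return r[~np.isnan(D[:,3:])]
r=least_squares(res,[.59,.055,.36],loss="soft_l1",f_scale=.002);G=r.x
print((( W-G[:2])@rot(G[2])*1e3).round(1).tolist());print("gate",G[:2],np.degrees(G[2]))
P=ray(m,f([(190,97),(353,102),(187,20),(355,20)]),.04); g=(P-G[:2])@rot(G[2])*1e3;print("tray corners gate mm",g.round(1).tolist(),np.linalg.norm(P[0]-P[1]))
L=np.array([(.04,-.05),(.04,.05),(.04,n),(.04,n)])
T=fit(P[:2],L[:2]);print(T[:2],np.degrees(T[2]),"in gate",(rot(G[2]).T@(T[:2]-G[:2])*1e3).round(1),np.degrees(T[2]-G[2]))
print("side dirs",[np.degrees(np.arctan2(*(P[i]-P[j])[::-1])) for i,j in((0,2),(1,3))])
np.save("gate.npy",G)
E
```

```text
[[-43.0, -38.5], [-43.2, 142.4], [42.6, -37.3], [44.1, 141.7], [-49.4, 147.8], [49.5, 149.0], [48.5, 144.4], [-43.2, 142.4], [66.9, -18.8], [68.6, 19.2], [44.3, -1.4], [92.0, 1.9], [-50.4, 17.5], [-43.6, -0.1]]
gate [0.58749522 0.05200827] 20.70420734902913
tray corners gate mm [[-16.8, -227.8], [-9.4, -125.6], [-60.0, -223.6], [-55.5, -121.7]] 0.1024818289487155
resid mm [[-0.4, 1.2], [0.4, -1.2]]
[ 0.59938221 -0.12927207] 16.546447962553113 in gate [ -53.  -173.8] -4.157759386476014
side dirs [np.float64(15.201404254640186), np.float64(15.900748558963077)]
```

```bash
cat > st.py <<'E'
from h import *
from cell import viewer,sensors
G=np.load("gate.npy")
def state(tgt=None):
    s=sensors.get_obs();R=Rotation.from_euler("xyz",s["tool_rot"],degrees=True).as_matrix()
    tip=s["tool_pos"]+.182*R[:,0]; a=np.arctan2(R[1,1],R[0,1])-np.pi/2
    print("t",s["time_s"],"tip",tip.round(4),"tip in gate mm",((tip[:2]-G[:2])@rot(G[2])*1e3).round(1),"yaw err rad",round(a-G[2],4),"down axis",R[:,0].round(3),"F",s["force"].round(1),"w",s["grip_width"])
    if tgt is not None: print("shift cm",(100*(G[:2]+rot(G[2])@np.array(tgt)/1e3-tip[:2])).round(2))
if __name__=="__main__":
    import sys; state([float(v) for v in sys.argv[1:3]] if len(sys.argv)>2 else None)
E
python3 - <<'E'
from st import *
state((-125,-174))
m=viewer.camera_model("top")
P=ray(m,np.array([(400,227),(418,241),(404,258),(386,241)]),.03);print("small tray world",P.round(3).tolist(),((P-G[:2])@rot(G[2])*1e3).round(0).tolist())
print("gate axes",rot(G[2]).round(4))
E
```

```text
t 2.7 tip [ 0.7378 -0.0123  0.2014] tip in gate mm [ 117.9 -113.3] yaw err rad -0.0431 down axis [-0.023 -0.007 -1.   ] F [ 0.3  1.4 -0.3] w 0.06001885525193936
shift cm [-20.57 -14.26]
small tray world [[0.462, -0.172], [0.423, -0.22], [0.377, -0.181], [0.423, -0.133]] [[-197.0, -165.0], [-250.0, -196.0], [-279.0, -144.0], [-219.0, -115.0]]
gate axes [[ 0.9354 -0.3535]
 [ 0.3535  0.9354]]
```

>>> carry_out --pt "-2.95 -2.05 0 0.043" --pt "-2.95 -2.05 0 0" --pt "-2.95 -2.05 0 0" --pt "-2.95 -2.05 0 0" --pt "-2.95 -2.05 0 0" --pt "-2.95 -2.05 0 0" --pt "-2.87 -1.96 0 0" --pt "0 0 0 0" --pt "0 0 -4 0" --pt "0 0 -4 0" --pt "0 0 -4 0" --pt "0 0 0 0"

```text
time_s: 3.9
tool_pos: [0.5166, -0.1427, 0.2672]
tool_rot: [101.4, 89.4, 123.4]
force: [-0.2, 0.4, -0.6]
grip_width: 0.0596
```

```bash
python3 st.py -125 -174
```

```text
t 3.9 tip [ 0.5156 -0.1412  0.0852] tip in gate mm [-135.6 -155.3] yaw err rad 0.0226 down axis [-0.005  0.008 -1.   ] F [-0.2  0.4 -0.6] w 0.059645329629929175
shift cm [ 1.65 -1.38]
```

>>> carry_out --pt "0.7 -0.8 -1 -0.012" --pt "0.7 -0.8 -1 -0.012" --pt "0 0 -2 0" --pt "0 0 -2 0" --pt "0 0 -1 0" --pt "0 0 0 0"

```text
time_s: 4.5
tool_pos: [0.536, -0.1562, 0.2051]
tool_rot: [23.3, 89.2, 44.2]
force: [-0.8, 0.2, -0.6]
grip_width: 0.0598
```

```bash
python3 st.py -49.5 -174
```

```text
t 4.5 tip [ 0.5379 -0.1544  0.0232] tip in gate mm [-119.4 -175.5] yaw err rad 0.0034 down axis [ 0.01  0.01 -1.  ] F [-0.8  0.2 -0.6] w 0.05980865617778047
shift cm [6.48 2.62]
```

>>> carry_out --pt "0 0 -1.2 0" --pt "0 0 0 0" --pt "0.56 0.21 0 0" --pt "0.56 0.21 0 0" --pt "0.56 0.21 0 0" --pt "0.56 0.21 0 0" --pt "0.56 0.21 0 0" --pt "0.56 0.21 0 0" --pt "0.56 0.21 0 0" --pt "0.56 0.21 0 0" --pt "0 0 0 0"

```text
time_s: 5.6
tool_pos: [0.5854, -0.1392, 0.1958]
tool_rot: [15.9, 89.2, 36.8]
force: [0.3, -0.2, 0.7]
grip_width: 0.0601
```

```bash
python3 st.py -49.5 -174
```

```text
t 5.6 tip [ 0.5875 -0.1376  0.0138] tip in gate mm [ -67.  -177.3] yaw err rad 0.0034 down axis [ 0.012  0.009 -1.   ] F [ 0.3 -0.2  0.7] w 0.06011979712391985
shift cm [1.52 0.93]
```

>>> carry_out --pt "0.47 0.19 0 0" --pt "0.47 0.19 0 0" --pt "0.47 0.19 0 0" --pt "0.2 0.08 0 0" --pt "0 0 0 0"

```text
time_s: 6.1
tool_pos: [0.6024, -0.1324, 0.1957]
tool_rot: [19.5, 89.2, 40.4]
force: [-3.9, -0.6, 1.3]
grip_width: 0.0596
```

```bash
python3 st.py -49.5 -174; python3 - <<'E'
from cell import viewer
import cv2
im=cv2.cvtColor(viewer.read_camera("top"),cv2.COLOR_RGB2BGR);cv2.imwrite("pics/t2.png",im)
cv2.imwrite("pics/t2c.png",cv2.resize(im[125:240,245:415],(765,518),interpolation=cv2.INTER_CUBIC))
E
```

```text
t 6.1 tip [ 0.6043 -0.1308  0.0137] tip in gate mm [ -49.  -176.9] yaw err rad 0.0032 down axis [ 0.01   0.009 -1.   ] F [-3.9 -0.6  1.3] w 0.0595515230195394
shift cm [-0.16  0.26]
```

View pics/t2c.png

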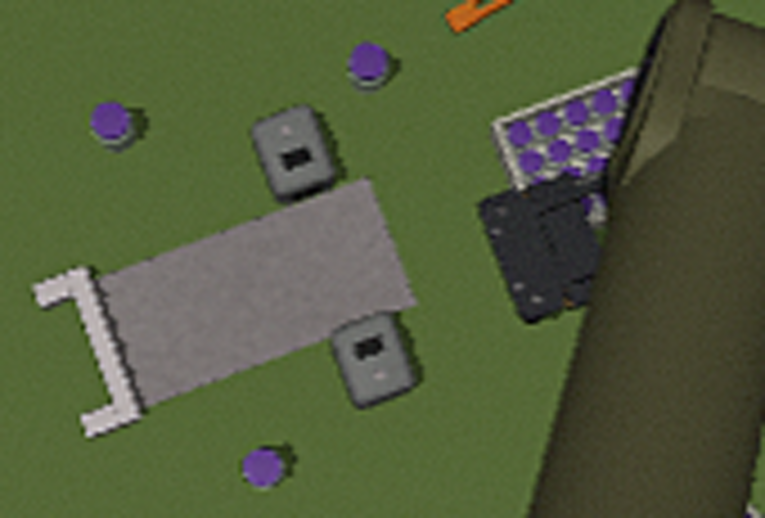

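>>> carry_out --pt "-1.5 -0.6 0 0" --pt "-1 -0.4 2 0" --pt "0 0 4 0" --pt "0 0 4 0" --pt "1 -2.5 1 -0.14" --pt "1 -2.5 0 -0.14" --pt "1 -2.5 0 -0.14" --pt "1 -2 0 -0.14" --pt "1 -1.5 0 -0.14" --pt "0 0 0 -0.14" --hand 4

```text
time_s: 7.15
tool_pos: [0.6335, -0.2503, 0.3139]
tool_rot: [16.2, 87.6, -12.4]
force: [-0.4, -0.3, 0.2]
grip_width: 0.0401
```

```bash
python3 - <<'E'
from st import *
state((0,-262)); print(sensors.get_obs()["qpos"])
m=viewer.camera_model("top");f=lambda a:np.array([245,125])+(np.array(a)+.5)/4.5-.5
print("tray edge in gate",(ray(m,f([(493,124),(632,69),(519,188)]),.04)-G[:2])@rot(G[2])*1e3)
print("gate check", (ray(m,f([(372,180),(415,303),(105,278),(146,405)]),0)-G[:2])@rot(G[2])*1e3)
P=np.array([(205,155)]);print("spray",(ray(m,P,.14)-G[:2])@rot(G[2])*1e3)
E
```

```text
t 7.15 tip [ 0.641  -0.252   0.1321] tip in gate mm [ -57.4 -303.2] yaw err rad -0.8609 down axis [ 0.041 -0.009 -0.999] F [-0.4 -0.3  0.2] w 0.040149235302854615
shift cm [3.91 5.89]
[ -6.34299801  27.08318074  34.68836958  87.07165982 -16.73607675
  68.5290294   92.29654297]
tray edge in gate [[  39.87363178 -120.86971321]
 [  41.89489345 -213.31663627]
 [  -2.89236227 -121.42518762]]
gate check [[ 40.14640568 -42.2846819 ]
 [-42.33238077 -39.81939664]
 [ 40.77711266 136.20442863]
 [-43.18907848 139.57674846]]
spray [[150.10955693 253.13132928]]
```

>>> carry_out --pt "0.65 0.98 0 -0.12" --pt "0.65 0.98 0 -0.12" --pt "0.65 0.98 0 -0.12" --pt "0.65 0.98 0 -0.12" --pt "0.65 0.98 0 -0.12" --pt "0.65 0.98 0 -0.11" --pt "0 0 0 0" --pt "0 0 0 0"

```text
time_s: 7.95
tool_pos: [0.6786, -0.1868, 0.3147]
tool_rot: [27.7, 86.9, -43.2]
force: [1.0, -0.4, 0.1]
grip_width: 0.0401
```

```bash
python3 st.py 0 -262; python3 - <<'E'
from cell import viewer
import cv2,pickle
m=viewer.camera_model("wrist");im=cv2.cvtColor(viewer.read_camera("wrist"),cv2.COLOR_RGB2BGR);cv2.imwrite("pics/w3.png",im);pickle.dump(m,open("w3.pkl","wb"))
E
```

```text
t 7.95 tip [ 0.6857 -0.1935  0.133 ] tip in gate mm [   5.1 -264.4] yaw err rad -1.5977 down axis [ 0.039 -0.037 -0.999] F [ 1.  -0.4  0.1] w 0.040125271743682134
shift cm [-0.56  0.04]
```

View pics/w3.png

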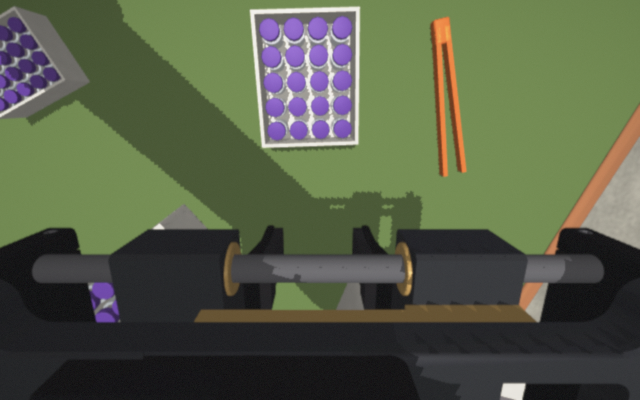

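The wrist view shows the tray ahead, with rim corners at (250,10), (359,8), (357,146) and (264,147). I'll check its pose from these.

```bash
python3 - <<'E'
from st import *
import pickle
m=pickle.load(open("w3.pkl","rb"))
W=ray(m,np.array([(250,10),(359,8),(357.5,146),(264,147)],float),.04)
T=fit(W,np.array([(-.04,.05),(.04,.05),(.04,-.05),(-.04,-.05)]))
print((rot(G[2]).T@(T[:2]-G[:2])*1e3).round(1),np.degrees(T[2]-G[2]))
print(((W-G[:2])@rot(G[2])*1e3).round(1).tolist())
E
```

```text
resid mm [[0.5, -0.3], [0.5, 0.3], [0.1, 1.2], [-1.1, -1.1]]
[   1.9 -171.7] 0.11168830049837164
[[-38.6, -121.3], [41.2, -121.7], [41.5, -222.7], [-36.6, -221.1]]
```

>>> carry_out --pt "-0.38 0.1 -2 0.027" --pt "0 0 -3 0" --pt "0 0 -3 0" --pt "0 0 -2 0" --pt "0 0 -1.5 0" --pt "0 0 0 0"

```text
time_s: 8.6
tool_pos: [0.6728, -0.1907, 0.1988]
tool_rot: [32.4, 86.6, -36.6]
force: [-0.4, -0.0, -0.0]
grip_width: 0.0402
```

```bash
python3 st.py 1.9 -245
```

```text
t 8.6 tip [ 0.6815 -0.1972  0.0171] tip in gate mm [-1.000e-01 -2.664e+02] yaw err rad -1.5653 down axis [ 0.048 -0.036 -0.998] F [-0.4 -0.  -0. ] w 0.040194800810193186
shift cm [-0.56  2.07]
```

>>> carry_out --pt "-0.28 0.75 0 -0.005" --pt "-0.28 0.75 0 0" --pt "-0.28 0.75 0 0" --pt "-0.28 0.75 0 0" --pt "-0.24 0.56 0 0" --pt "-0.24 0.56 0 0" --pt "-0.24 0.56 0 0" --pt "-0.24 0.56 0 0" --pt "-0.24 0.56 0 0" --pt "-0.24 0.56 0 0" --pt "-0.24 0.56 0 0" --pt "0 0 0 0"

```text
time_s: 9.8
tool_pos: [0.6438, -0.1176, 0.2044]
tool_rot: [34.6, 86.0, -34.7]
force: [-0.1, 0.4, 0.2]
grip_width: 0.0401
```

```bash
python3 st.py -0.5 -150; python3 - <<'E'
from cell import viewer
import cv2,pickle
m=viewer.camera_model("wrist");im=cv2.cvtColor(viewer.read_camera("wrist"),cv2.COLOR_RGB2BGR);cv2.imwrite("pics/w4.png",im);pickle.dump(m,open("w4.pkl","wb"))
im=cv2.cvtColor(viewer.read_camera("top"),cv2.COLOR_RGB2BGR);cv2.imwrite("pics/t4c.png",cv2.resize(im[125:240,245:415],(765,518),interpolation=cv2.INTER_CUBIC))
E
```

```text
t 9.8 tip [ 0.6541 -0.1248  0.0228] tip in gate mm [  -0.2 -188.9] yaw err rad -1.5698 down axis [ 0.057 -0.039 -0.998] F [-0.1  0.4  0.2] w 0.04009320528640113
shift cm [-1.41  3.63]
```

View pics/t4c.png

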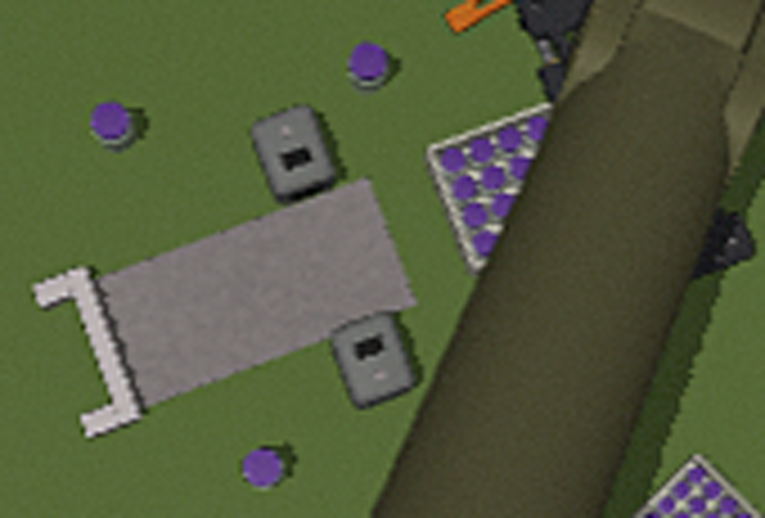

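Top view: the tray's front corners are at crop (428,148) and (473,271), heading for the gap between the pillars, with everything else undisturbed.

```bash
python3 - <<'E'
from st import *
m=viewer.camera_model("top");f=lambda a:np.array([245,125])+(np.array(a)+.5)/4.5-.5
g=lambda a,z:((ray(m,f(a),z)-G[:2])@rot(G[2])*1e3).round(1).tolist()
print("tray",g([(428,148),(473,271),(550,105)],.04))
print("pillar inner edges (top, z45)",g([(279,194),(335,178),(331,333),(390,312)],[0,0.0,.045,.045]))
E
```

```text
tray [[39.9, -78.2], [-40.8, -76.7], [38.6, -157.9]]
pillar inner edges (top, z45) [[52.4, 15.6], [49.5, -20.9], [-46.5, 17.8], [-47.1, -20.1]]
```

>>> carry_out --pt "-0.3 0.74 -0.15 0" --pt "-0.3 0.74 -0.15 0" --pt "-0.3 0.74 -0.15 0" --pt "-0.3 0.74 -0.1 0" --pt "-0.3 0.74 -0.1 0" --pt "-0.3 0.74 -0.1 0" --pt "0 0 0 0"

```text
time_s: 10.6
tool_pos: [0.6263, -0.0743, 0.2]
tool_rot: [34.9, 85.4, -34.7]
force: [0.7, -0.2, 2.2]
grip_width: 0.0401
```

```bash
python3 st.py -0.5 -90
```

```text
t 10.6 tip [ 0.6384 -0.0827  0.0186] tip in gate mm [   0. -144.] yaw err rad -1.5733 down axis [ 0.066 -0.046 -0.997] F [ 0.7 -0.2  2.2] w 0.04010525124241886
shift cm [-1.96  5.03]
```

>>> carry_out --pt "-0.44 1.11 -0.08 0" --pt "-0.44 1.11 -0.08 0" --pt "-0.44 1.11 -0.08 0" --pt "-0.44 1.11 -0.08 0" --pt "-0.44 1.11 -0.08 0" --pt "-0.44 1.11 -0.08 0" --pt "0 0 0 0"

```text
time_s: 11.3
tool_pos: [0.5974, -0.0027, 0.1946]
tool_rot: [34.2, 85.4, -35.3]
force: [-0.2, 0.3, 0.9]
grip_width: 0.0402
```

```bash
python3 st.py -0.5 35; python3 - <<'E'
from cell import viewer
import cv2
im=cv2.cvtColor(viewer.read_camera("wrist"),cv2.COLOR_RGB2BGR);cv2.imwrite("pics/w5.png",im)
E
```

```text
t 11.3 tip [ 0.6093 -0.0111  0.0132] tip in gate mm [ -1.9 -66.8] yaw err rad -1.573 down axis [ 0.066 -0.046 -0.997] F [-0.2  0.3  0.9] w 0.04021297137643883
shift cm [-3.46  9.57]
```

View pics/w5.png

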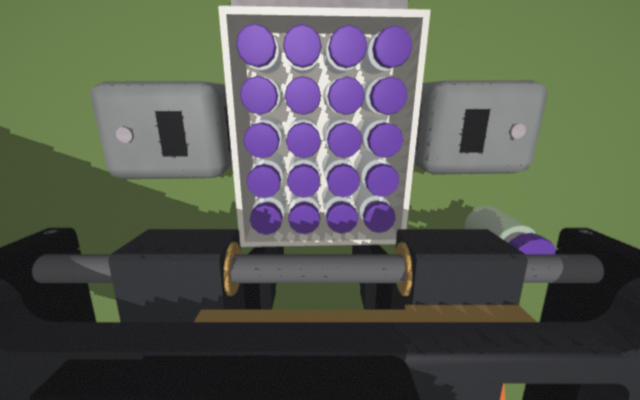

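The tray is square and centred in the gap, with rim edges at u≈237 and 415 between the pillars' edges at about 228 and 424. I'll push on.

>>> carry_out --pt "-0.42 1.12 -0.04 0" --pt "-0.42 1.12 -0.04 0" --pt "-0.42 1.12 -0.04 0" --pt "-0.42 1.12 -0.04 0" --pt "-0.42 1.12 -0.04 0" --pt "-0.42 1.12 -0.04 0" --pt "0 0 0 0"

```text
time_s: 12.05
tool_pos: [0.5702, 0.0666, 0.1921]
tool_rot: [32.6, 85.3, -37.0]
force: [0.9, -0.4, 1.0]
grip_width: 0.0398
```

```bash
python3 st.py -0.5 35
```

```text
t 12.05 tip [0.5821 0.0576 0.0107] tip in gate mm [-3.1  7.2] yaw err rad -1.576 down axis [ 0.065 -0.049 -0.997] F [ 0.9 -0.4  1. ] w 0.03975559038659973
shift cm [-0.74  2.69]
```

>>> carry_out --pt "-0.16 0.47 0.0 0.003" --pt "-0.16 0.47 0.0 0.002" --pt "-0.16 0.47 0.0 0" --pt "-0.15 0.47 0.0 0" --pt "0 0 0 0"

```text
time_s: 12.55
tool_pos: [0.563, 0.0865, 0.1918]
tool_rot: [31.7, 85.3, -37.7]
force: [0.9, -0.8, 0.6]
grip_width: 0.0398
```

```bash
python3 st.py -0.5 35
```

```text
t 12.55 tip [0.5748 0.0774 0.0104] tip in gate mm [-2.9 28.2] yaw err rad -1.571 down axis [ 0.065 -0.05  -0.997] F [ 0.9 -0.8  0.6] w 0.03977046626797287
shift cm [-0.01  0.72]
```

>>> carry_out --pt "-0.1 0.28 0 0" --pt "-0.1 0.28 0 0"

```text
time_s: 12.75
tool_pos: [0.5614, 0.0909, 0.1918]
tool_rot: [31.1, 85.2, -38.3]
force: [4.0, -8.0, 1.1]
grip_width: 0.0402
```

```bash
python3 st.py -0.5 35
```

```text
t 12.75 tip [0.5734 0.0814 0.0105] tip in gate mm [-2.8 32.5] yaw err rad -1.5717 down axis [ 0.066 -0.052 -0.996] F [ 4.  -8.   1.1] w 0.04021751371359386
shift cm [0.12 0.31]
```

>>> carry_out --pt "-0.12 0.32 0 0" --pt "-0.12 0.32 0 0"

```text
time_s: 12.95
tool_pos: [0.5606, 0.0924, 0.1923]
tool_rot: [29.3, 84.6, -40.3]
force: [4.2, -8.0, -0.1]
grip_width: 0.0401
```

```bash
python3 st.py -0.5 35; python3 - <<'E'
from cell import viewer
import cv2,pickle
m=viewer.camera_model("wrist");im=cv2.cvtColor(viewer.read_camera("wrist"),cv2.COLOR_RGB2BGR);cv2.imwrite("pics/w6.png",im);pickle.dump(m,open("w6.pkl","wb"))
E
```

```text
t 12.95 tip [0.5736 0.0814 0.0111] tip in gate mm [-2.6 32.4] yaw err rad -1.5735 down axis [ 0.071 -0.06  -0.996] F [ 4.2 -8.  -0.1] w 0.0400799456949728
shift cm [0.11 0.32]
```

View pics/w6.png

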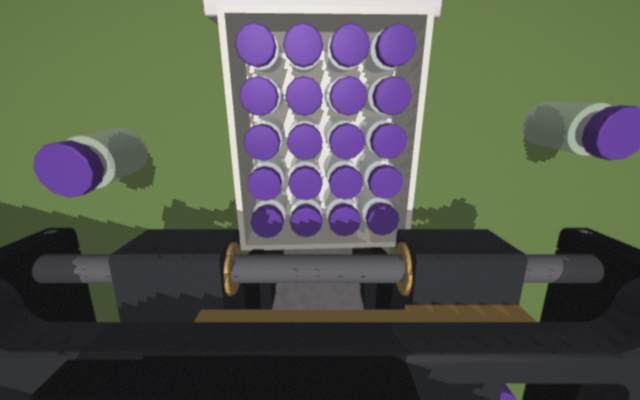

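The tray front is flat on the bar: the bar spans u 207–438, the tray end 222–433, and both loose vials beside it are standing clear. The hand stalled at 9 N, so it's seated. I'll retreat and lift.

>>> carry_out --pt "0.2 -0.5 0 0" --pt "0.3 -0.8 0 0" --pt "0.3 -0.8 0.5 0" --pt "0 0 3 0" --pt "0 0 4 0" --pt "0 0 4 0" --pt "1.5 -4 2 0" --pt "1.5 -4 0 0" --pt "1.5 -4 0 0" --pt "1.5 -4 0 0" --pt "0 0 0 0" --pt "0 0 0 0"

```text
time_s: 14.2
tool_pos: [0.6264, -0.0911, 0.3329]
tool_rot: [30.0, 85.4, -39.0]
force: [-0.2, 1.3, 0.3]
grip_width: 0.0401
```

```bash
python3 st.py; python3 - <<'E'
from cell import viewer
import cv2,pickle
im=cv2.cvtColor(viewer.read_camera("top"),cv2.COLOR_RGB2BGR);cv2.imwrite("pics/t7c.png",cv2.resize(im[125:240,245:415],(765,518),interpolation=cv2.INTER_CUBIC))
E
```

```text
t 14.2 tip [ 0.6378 -0.1004  0.1515] tip in gate mm [  -6.8 -160.3] yaw err rad -1.5643 down axis [ 0.063 -0.051 -0.997] F [-0.2  1.3  0.3] w 0.040117065292872144
```

View pics/t7c.png

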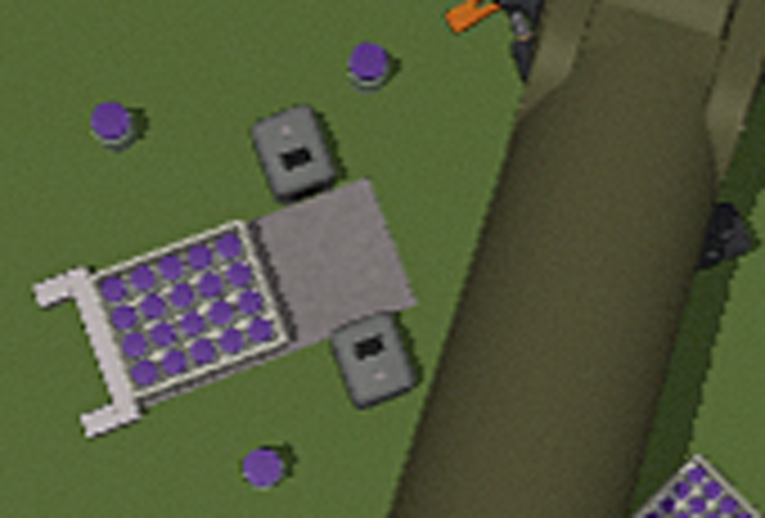

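```bash
python3 - <<'E'
from st import *
from cell import env
m=viewer.camera_model("top");f=lambda a:np.array([245,125])+(np.array(a)+.5)/4.5-.5
T=fit(ray(m,f([(91,272),(240,221),(289,343),(136,396)]),.04),np.array([(.04,.05),(.04,-.05),(-.04,-.05),(-.04,.05)]))
print("tray in gate",(rot(G[2]).T@(T[:2]-G[:2])*1e3).round(1),np.degrees(T[2]-G[2]))
print(env.sign_off())
E
```

```text
resid mm [[-1.4, 0.8], [1.3, -2.6], [1.0, 0.1], [-0.9, 1.7]]
tray in gate [-1.1 92.9] -0.6585038219918042
the job is handed in; nothing more can be done
None
```

The tray is through the gap with its narrow end against the stop bar, and the job is handed in at about 14 s of the 64 s allowed.

- **How it was moved:** Two fingers pushed its long side to square it with the lane. They then pushed its rear end through the gap and against the bar. It was never gripped or lifted.
- **Seating:** The fingers stopped advancing at about 9 N of push, which is how I judged it seated.
- **Final position:** The last top-camera fit put the tray at x = −1.1 mm, y = +92.9 mm in the gate's frame, turned −0.7°, against a target of 0, +95 and 0°. The fit's residuals were 1–3 mm. The film on the bench reads about 1 mm to −x of my gate frame from the same camera.
- **Disagreement:** The wrist picture at the bar suggested the tray sits about 1.7 mm to +x of the bar's middle instead. Both readings are within the 3.5 mm clearance on each side and the cameras' roughly 2 mm calibration.
- **Surroundings:** In the last picture the three loose vials and the visible part of the tweezers were where they started. I did not check the marker, rack and spray bottle again at the end, and the hand did not work near them.
- **Hand:** It finished with its fingertips about 15 cm above the bench, with a residual force of about 1 N. It had gradually tilted about 5° during the pushing, with no visible effect on the tray.

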